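Close the thread winder's gear cover crosswise

ROBOT

A 7-joint arm with a two-finger parallel gripper is mounted at the origin on the work surface. World frame = base frame: x ahead of the robot, y to its left, z up, the work surface at z = 0. Lengths are in m, angles in degrees, forces in N, time in s.
With the tool pointing down it reaches from about 0.4 to 0.85 m from the base axis. Payload 10.4 kg.
Tool frame: the origin (TCP) lies at the very end of the fingers, on their centre line; the grasp point (between the pads) lies 19 mm behind it; z points along the fingers, x is the direction in which the jaws open and shut, and the axes are right-handed (so a half turn about z gives the same grasp; the last joint's range is limited). The gripper opens to 85 mm and grips with 20 to 120 N. Pads are 22 mm wide; open, the fingers measure 114 mm over their backs; the gripper's body (76 mm by 85 mm) begins 54 mm behind the grasp point. The pads swing forward as they close: fully open they stand 13 mm farther back than shut.
Start: joints at [-70.795, 19.034, -3.707, 83.658, 1.238, 77.344, -5.071], TCP at [0.219, 0.585, 0.231] pointing down, gripper open.
Joint ranges: [-148.97, 148.97], [-28.65, 121.19], [-84.17, 76.75], [9.2, 138.47], [-72.65, 252.65], [3.7, 117.97], [-149.18, 149.18]. Speed limits (degrees/s): [127.2, 127.2, 159.86, 159.86, 180, 180, 180].

INTERFACE

Orientations are given as [roll, pitch, yaw] about the fixed x, y, z axes, in that order (R = Rz(yaw) Ry(pitch) Rx(roll)).
In Python, from plant import sensors, vision, job gives the robot as it stands.
- The arm moves only by the tool carry_out, never from a script. Its argument "increments" is a list of rows, each an object with "xyz": the shift along the world's x, y, z in mm, a list of three; "yaw": the turn about the world's z in degrees. In form: [{"xyz": [dx, dy, dz], "yaw": yaw}, ...]. A call has 1 to 12 rows; each row shifts and turns the pose as measured when the row begins; what a row does not reach is not made up. A row lasts 1/10 s, in which the tool goes at most 50 mm and 8.59 degrees, less where a joint would pass 70% of its speed; a pose out of reach is approached as far as the arm can. A call with a gripper value outside its range is refused whole. "grip" is the opening in per cent of the stroke, from 0 (shut) to 100 (fully open), set as the call begins (left out, the last holds). The fingers move at their own pace and stop on an object; "force" is the grip in N (left out, the last holds). Time passes only in rows, so rows that do not move let the fingers close. It gives the time, the measured TCP pose, the force and the opening at its end, in the units of the state.
- sensors.read_state(): the state, without advancing time (a new reading comes with each control period).
- vision.snapshot(name): name is "scene" or "top"; returns the picture (420x560x3 uint8, red, green, blue); there is no depth.
- vision.camera_model(name): a dict with "K" (3x3 intrinsics, pixels), "eye" and "attitude" of the camera in the world. Camera axes: x right, y down, z forward; pixel columns grow to the right and rows downward; lengths in m; the calibration is good to about 2 mm. A picture is of the moment at which its call begins. camera_model takes no time and is no camera call.
- job.job_done(): hands the job in, once; it reports no verdict.
The state is a dict: "time": time; "joint_pos": joint angles; "joint_vel": joint speeds; "effort": joint torques, N m; "tcp_pos": TCP position; "ee_rot": TCP orientation; "wrist_force": force on the tool from outside, world axes, zero at the start; "ft_torque": the same for the moment, N m; "finger_gap": finger opening in m.
Only numpy, scipy, OpenCV 4.12 (cv2) and the standard library are available. Lean on these libraries where they do the work, as an engineer would, in place of code of your own. Each camera call takes 0.05 s, during which the arm holds its last target. There are 200 camera calls.

TASK

Swing the red prop all the way out from under the winder's cover, pushing its post clockwise, away from the robot. Then tighten the four clamping levers clockwise, each in one go through its half turn to its stop: start with any one, then the one diagonally opposite, then the remaining two, so that the cover comes down evenly. Leave the prop out and do not disturb the thread cones or the spool tray.

Things in the scene. Friction and masses are not known exactly. Their poses are not given: they have to be found in the camera images.
- prop (a joint): Red swing-out prop: level flat bar 137 x 16 x 4 mm on a lug at the winder's left (+y) side, turning on an upright pivot. Rad: starts at 0 to 0.15 (inner end under the cover, post pointing out from the winder's left side), grows clockwise seen from above (post pushed to the far side, away from the robot) to its stop at 1.3, clear of the cover. About 1.5 N at the post; stays where left.
- prop_post (a point): Middle of the height of the upright red post on the outer end of the prop, 85 mm from the pivot: 18 mm in diameter, 22 mm tall, its top 11 mm above this point, the prop's bar 11 mm below it. The lug under the bar reaches only 21 mm out from the pivot; beyond that there is nothing under the bar.
- prop_pivot (a point): Point on the prop's upright pivot axis, at the height of prop_post.
- winder: Bench thread winder, fixed: green gear case 170 x 170 x 60 mm, origin at the centre of its underside on the table, z up, +x its far side, with a dark motor (60 mm in diameter, top 68 mm high) along it, reaching to 146 mm from the origin, and +y its left side with the prop lug. It may be turned up to 0.3 rad either way.
- cover_centre (a point): Centre of the top of the aluminium cover plate, 170 x 170 x 10 mm, z its normal. Top 75 mm above the table at the start, 70 mm when all levers are home; a low spindle in its middle rises 14 mm. Each lever draws down its own corner: the cover tilts about 0.03 rad after one lever, is level after the opposite one, but tilts 0.042 rad, too much, if two neighbours go first.
- far_left (a joint): Turn of the far-left clamping lever in rad: starts at 0 to 0.35, grows clockwise seen from above (tightening), hard stop (home) at 3.14, so about a half turn. Friction about 0.15 N m (about 4 N at the grip); it stays where it is left and comes down 3 to 6 mm with the cover; it may lean by 0.03 rad.
- far_left_grip (a point): Centre of the orange grip of the far-left lever: upright cylinder 18 mm in diameter, 18 mm tall, 45 mm from the axis, underside about 24 mm above the cover. A black arm 10 mm wide, 18 mm tall joins it to the axis. At value 0 the lever lies across its corner, at right angles to the line from the cover's centre; turning, the grip sweeps round the outside of the corner.
- far_left_axis (a point): Point on the upright axis of the far-left lever, at the height of its arm; 60 mm from the cover's centre along each of the winder's x and y (far = +x, left = +y). A round hub 28 mm in diameter; the stud inside it ends level with or just above the arm.
- far_right (a joint): Turn of the far-right clamping lever in rad: starts at 0 to 0.35, grows clockwise seen from above (tightening), hard stop (home) at 3.14, so about a half turn. Friction about 0.15 N m (about 4 N at the grip); it stays where it is left and comes down 3 to 6 mm with the cover; it may lean by 0.03 rad.
- far_right_grip (a point): Centre of the orange grip of the far-right lever: upright cylinder 18 mm in diameter, 18 mm tall, 45 mm from the axis, underside about 24 mm above the cover. A black arm 10 mm wide, 18 mm tall joins it to the axis. At value 0 the lever lies across its corner, at right angles to the line from the cover's centre; turning, the grip sweeps round the outside of the corner.
- far_right_axis (a point): Point on the upright axis of the far-right lever, at the height of its arm; 60 mm from the cover's centre along each of the winder's x and y (far = +x, left = +y). A round hub 28 mm in diameter; the stud inside it ends level with or just above the arm.
- near_right (a joint): Turn of the near-right clamping lever in rad: starts at 0 to 0.35, grows clockwise seen from above (tightening), hard stop (home) at 3.14, so about a half turn. Friction about 0.15 N m (about 4 N at the grip); it stays where it is left and comes down 3 to 6 mm with the cover; it may lean by 0.03 rad.
- near_right_grip (a point): Centre of the orange grip of the near-right lever: upright cylinder 18 mm in diameter, 18 mm tall, 45 mm from the axis, underside about 24 mm above the cover. A black arm 10 mm wide, 18 mm tall joins it to the axis. At value 0 the lever lies across its corner, at right angles to the line from the cover's centre; turning, the grip sweeps round the outside of the corner.
- near_right_axis (a point): Point on the upright axis of the near-right lever, at the height of its arm; 60 mm from the cover's centre along each of the winder's x and y (far = +x, left = +y). A round hub 28 mm in diameter; the stud inside it ends level with or just above the arm.
- near_left (a joint): Turn of the near-left clamping lever in rad: starts at 0 to 0.35, grows clockwise seen from above (tightening), hard stop (home) at 3.14, so about a half turn. Friction about 0.15 N m (about 4 N at the grip); it stays where it is left and comes down 3 to 6 mm with the cover; it may lean by 0.03 rad.
- near_left_grip (a point): Centre of the orange grip of the near-left lever: upright cylinder 18 mm in diameter, 18 mm tall, 45 mm from the axis, underside about 24 mm above the cover. A black arm 10 mm wide, 18 mm tall joins it to the axis. At value 0 the lever lies across its corner, at right angles to the line from the cover's centre; turning, the grip sweeps round the outside of the corner.
- near_left_axis (a point): Point on the upright axis of the near-left lever, at the height of its arm; 60 mm from the cover's centre along each of the winder's x and y (far = +x, left = +y). A round hub 28 mm in diameter; the stud inside it ends level with or just above the arm.
- pink_cone_mid (a point): Middle of a standing pink thread cone, 68 mm in diameter, 135 mm tall; bystander.
- blue_cone_mid (a point): Middle of a standing blue thread cone, 68 mm in diameter, 135 mm tall; bystander.
- spool_tray_mid (a point): Middle of a wooden tray 160 x 110 x 45 mm with spools in it; bystander.

How it is judged (in metres and radians):
On the way, in this order (a step that is already met when the one before it is completed fails the run):
1. the prop is swung out, with no lever turned yet (value of joint prop above 1.1 rad and value of joint each of far_left, far_right, near_right, near_left below 0.8 rad), for 0.2 s.
2. one lever is home, the other three not yet turned (((value of joint far_left above 2.9 rad and value of joint each of far_right, near_right, near_left below 0.8 rad) or (value of joint far_right above 2.9 rad and value of joint each of far_left, near_right, near_left below 0.8 rad) or (value of joint near_right above 2.9 rad and value of joint each of far_left, far_right, near_left below 0.8 rad) or (value of joint near_left above 2.9 rad and value of joint each of far_left, far_right, near_right below 0.8 rad))), for 0.2 s.
3. the diagonally opposite lever is home too, the other two not yet turned (((value of joint each of far_left, near_right above 2.9 rad and value of joint each of far_right, near_left below 0.8 rad) or (value of joint each of far_right, near_left above 2.9 rad and value of joint each of far_left, near_right below 0.8 rad))), for 0.2 s.
4. a third lever is home, the fourth not yet turned (((value of joint far_left below 0.8 rad and value of joint each of far_right, near_right, near_left above 2.9 rad) or (value of joint far_right below 0.8 rad and value of joint each of far_left, near_right, near_left above 2.9 rad) or (value of joint near_right below 0.8 rad and value of joint each of far_left, far_right, near_left above 2.9 rad) or (value of joint near_left below 0.8 rad and value of joint each of far_left, far_right, near_right above 2.9 rad))), for 0.2 s.
At the end, for the whole second after the job is handed in: The prop is swung out past 1.1 rad, all four levers are home (past 2.9 rad) and at rest, the cover is level within 0.006 rad, and the two cones and the tray are within 20 mm of where they stood (value of joint prop above 1.1 rad and value of joint each of far_left, far_right, near_right, near_left above 2.9 rad and angle between cover_centre's own z axis and vertical below 0.006 rad and velocity of joint each of far_left, far_right, near_right, near_left, prop below 0.05 rad/s and distance of each of pink_cone_mid, blue_cone_mid, spool_tray_mid from where it was at the start of the episode below 0.02 m); the robot touches nothing.
It fails at once if the cover is pulled crooked (tilted over 0.037 rad) (angle between cover_centre's own z axis and vertical above 0.037 rad).
It fails at once if the prop is back under the cover while a lever is well turned (value of joint prop below 0.9 rad and value of joint any of far_left, far_right, near_right, near_left above 1 rad).
It fails at once if a thread cone or the tray is moved by more than 20 mm (distance of any of pink_cone_mid, blue_cone_mid, spool_tray_mid from where it was at the start of the episode above 0.02 m).
It also fails if it takes over 70 s, if anything falls off the work surface, if the arm or the gripper's body presses on something with over 40 N, if the wrist force passes 120 N, or if a joint passes its speed limit or range.

## Working session

There is one attempt and no reset: what is moved stays moved. The work goes in short steps, Python scripts to look and compute and a tool call to move; the robot and the scene stay as the last step left them, time stands still between calls to the robot, and variables do not carry over. Pictures are saved under pics/ and viewed, about 8 in all and at most 12, crops included, and the job is handed in when it is done.

Besides the shell and the picture viewer there is one more tool, called in YAML: its name, and indented under it one key for each argument. carry_out: Moves the arm, as the interface text tells. Its arguments: {"type":"object","properties":{"increments":{"type":"array","items":{"type":"object","properties":{"xyz":{"type":"array","items":{"type":"number"}},"yaw":{"type":"number"}}}},"grip":{"type":"number"},"force":{"type":"number"}},"required":["increments"]}

```bash
mkdir -p pics
python3 - <<'E'
from plant import sensors, vision
import cv2
print(sensors.read_state())
for n in("top","scene"):
    im=vision.snapshot(n); cv2.imwrite(f"pics/{n}0.png",im[:,:,::-1]); print(n,vision.camera_model(n))
E
```

```text
{'time': 0.0, 'joint_pos': array([-70.79598841,  19.07240966,  -3.70601581,  83.70595414,
         1.23690466,  77.34287843,  -5.07226293]), 'joint_vel': array([ 0.0456479 ,  0.07377422,  0.06017623,  0.09256633, -0.07079284,
       -0.04124589, -0.06671669]), 'effort': array([-5.09312322e-04, -6.25454521e+01,  4.86475567e-02, -3.91608953e+01,
        1.61726447e-02,  9.72839567e-03,  2.18458314e-05]), 'tcp_pos': array([0.21874873, 0.58507042, 0.23051156]), 'ee_rot': array([1.79996572e+02, 8.13575700e-02, 6.94996056e+01]), 'wrist_force': array([ 0.17738089, -0.08157021, -0.03122451]), 'ft_torque': array([-0.02112934,  0.05339465, -0.00802015]), 'finger_gap': 0.08564089838932175}
top {'K': array([[410.2092584 ,   0.        , 281.08175712],
       [  0.        , 410.2092584 , 206.49469651],
       [  0.        ,   0.        ,   1.        ]]), 'eye': array([0.41779063, 0.0175948 , 1.25423093]), 'attitude': array([-173.66212314,    0.89064788,  -90.92036748])}
scene {'K': array([[485.37693237,   0.        , 277.0033096 ],
       [  0.        , 485.37693237, 204.46463154],
       [  0.        ,   0.        ,   1.        ]]), 'eye': array([1.62437481, 0.15806998, 0.87366891]), 'attitude': array([-126.1277037 ,   -0.45546529,   97.59793747])}
```

View pics/top0.png

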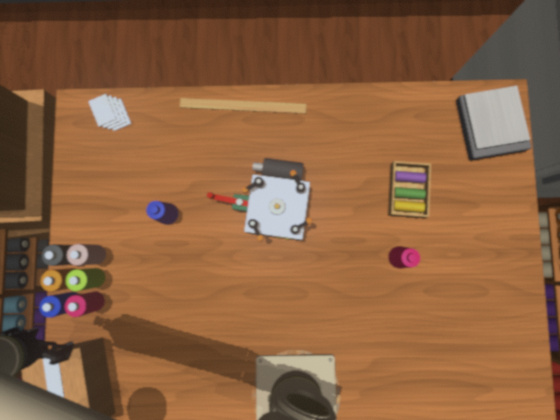

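View pics/scene0.png

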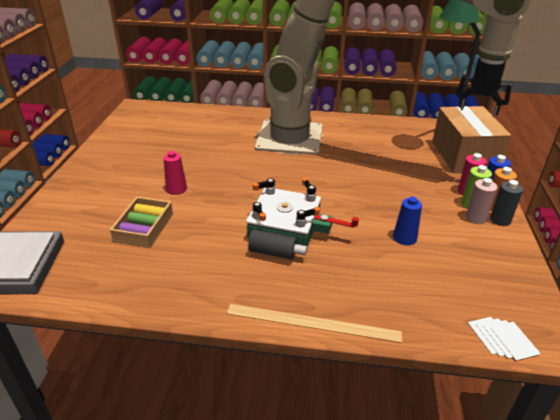

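```bash
cat > h.py <<'E'
import numpy as np, cv2
from scipy.spatial.transform import Rotation as Ro
from plant import sensors, vision
def cam(n):
    m=vision.camera_model(n); return m["K"],np.array(m["eye"]),Ro.from_euler("xyz",m["attitude"],degrees=True).as_matrix()
def proj(n,P):
    K,e,R=cam(n); q=(np.atleast_2d(P)-e)@R@K.T; return q[:,:2]/q[:,2:]
def onplane(n,uv,z):
    K,e,R=cam(n); d=np.c_[np.atleast_2d(uv),np.ones(len(np.atleast_2d(uv)))]@np.linalg.inv(K).T@R.T
    return e+d*((z-e[2])/d[:,2])[:,None]
def blobs(im,lo,hi,box,amin=4):
    x0,y0,x1,y1=box; h=cv2.cvtColor(im,cv2.COLOR_RGB2HSV)[y0:y1,x0:x1]
    n,_,s,c=cv2.connectedComponentsWithStats(cv2.inRange(h,lo,hi))
    return [(s[i,4],np.round(c[i]+[x0,y0],1)) for i in range(1,n) if s[i,4]>=amin]
E
python3 - <<'E'
from h import *
t=cv2.imread("pics/top0.png")[:,:,::-1].copy(); s=cv2.imread("pics/scene0.png")[:,:,::-1].copy()
B=(195,145,325,255); Bs=(235,165,370,265)
for n,im,b,z in(("top",t,B,.1),("scene",s,Bs,.1)):
    print(n)
    for a,c in blobs(im,(5,150,120),(14,255,255),b): print(" or",a,c,onplane(n,c,.106)[0].round(4))
    print(" red",[(a,c,onplane(n,c,.06)[0].round(4)) for a,c in blobs(im,(0,150,80),(4,255,255),b)+blobs(im,(172,150,80),(180,255,255),b)])
    print(" cover",[(a,c,onplane(n,c,.075)[0].round(4)) for a,c in blobs(im,(0,0,150),(180,60,255),b,300)])
h=cv2.cvtColor(t,cv2.COLOR_RGB2HSV)[145:255,195:325]; m=cv2.inRange(h,(0,0,140),(180,60,255)); 
c=max(cv2.findContours(m,0,2)[0],key=cv2.contourArea); r=cv2.minAreaRect(c); print(r); print(onplane("top",np.array(cv2.boxPoints(r))+[195,145],.075).round(4), onplane("top",np.array(r[0])+[195,145],.075))
a=cv2.resize(t[145:255,195:325],None,fx=4,fy=4,interpolation=2);b=cv2.resize(s[165:265,235:370],None,fx=4,fy=4,interpolation=2)
cv2.imwrite("pics/c1.png",a[:,:,::-1]);cv2.imwrite("pics/c2.png",b[:,:,::-1])
E
```

```text
top
 or 3800 [214.2 195.3] [0.5809 0.2223 0.106 ]
 or 46 [281.4 146.9] [0.7172 0.0297 0.106 ]
 or 527 [312.3 154.8] [ 0.6924 -0.0581  0.106 ]
 or 6 [263.7 153.2] [0.6998 0.0806 0.106 ]
 or 5 [278. 153.] [0.6996 0.0397 0.106 ]
 or 5 [284.6 154.8] [0.694 0.021 0.106]
 or 4 [260.5 155.2] [0.6942 0.0899 0.106 ]
 or 4 [288.8 155.8] [0.6908 0.009  0.106 ]
 or 8 [293.4 171.6] [ 0.6448 -0.0032  0.106 ]
 or 4 [319.  175.2] [ 0.633  -0.0756  0.106 ]
 or 24 [243.2 189. ] [0.5974 0.14   0.106 ]
 or 5 [227.2 190.2] [0.5948 0.1854 0.106 ]
 or 8 [223.5 201.5] [0.5627 0.1959 0.106 ]
 or 20 [310.  219.6] [ 0.5072 -0.0471  0.106 ]
 or 5 [228.2 227.8] [0.4881 0.1827 0.106 ]
 or 16 [259.6 238.6] [0.4564 0.0949 0.106 ]
 or 13 [322.2 240.8] [ 0.4474 -0.0796  0.106 ]
 or 4 [316.5 239.8] [ 0.4504 -0.0638  0.106 ]
 or 65 [320.  249.3] [ 0.424  -0.0729  0.106 ]
 red [(np.int32(119), array([221.9, 198.1]), array([0.5787, 0.2078, 0.06  ])), (np.int32(15), array([244.7, 202.8]), array([0.5635, 0.1407, 0.06  ]))]
 cover [(np.int32(2949), array([276.9, 206.7]), array([0.5487, 0.0459, 0.075 ]))]
scene
 or 8184 [311.9 208.9] [0.5876 0.1193 0.106 ]
 or 34 [261.9 215.2] [ 0.6337 -0.0076  0.106 ]
 red [(np.int32(23), array([317.1, 216.7]), array([0.5594, 0.1338, 0.06  ])), (np.int32(136), array([343.2, 221.4]), array([0.5702, 0.2055, 0.06  ]))]
 cover [(np.int32(1769), array([284.1, 209.7]), array([0.5604, 0.0422, 0.075 ]))]
((81.76637268066406, 61.5972900390625), (59.63838577270508, 59.08379364013672), 7.969610214233398)
[[ 0.478   0.1442  0.075 ]
 [ 0.6485  0.1192  0.075 ]
 [ 0.6208 -0.0526  0.075 ]
 [ 0.4515 -0.0251  0.075 ]] [[0.54898497 0.04630995 0.075     ]]
```

View pics/c1.png

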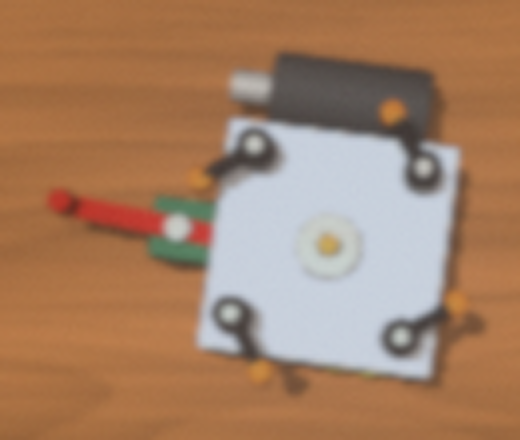

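View pics/c2.png

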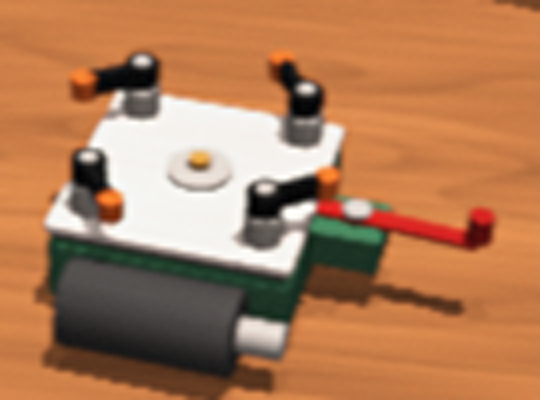

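```bash
cat >> h.py <<'E'
def tri(ut,us):
    A=[];b=[]
    for n,u in(("top",ut),("scene",us)):
        K,e,R=cam(n); d=R@np.linalg.inv(K)@[*u,1]; d/=np.linalg.norm(d); M=np.eye(3)-np.outer(d,d); A.append(M);b.append(M@e)
    A=np.vstack(A);b=np.hstack(b); x,r,_,_=np.linalg.lstsq(A,b,rcond=None); return x,r**.5
E
python3 - <<'E'
from h import *
T=lambda p:(np.array(p)+.5)/4-.5+[195,145]; S=lambda p:(np.array(p)+.5)/4-.5+[235,165]
D=dict(post=((60,201),(481,222)),piv=((177,227),(357,209)),FL=((200,180),(328,180)),FR=((392,111),(109,202)),NR=((457,300),(83,81)),NL=((260,371),(284,64)),
 aFL=((254,146),(264,187)),aFR=((424,168),(89,155)),aNR=((401,337),(142,61)),aNL=((231,314),(306,89)),spin=((328,245),(199,158)))
P={}
for k,(a,b) in D.items():
    x,r=tri(T(a),S(b)); P[k]=x; print(k,x.round(4),r.round(4))
ax=np.array([P['aFL'],P['aFR'],P['aNR'],P['aNL']]);c=ax.mean(0)
from math import *
m=np.array([[60,60],[60,-60],[-60,-60],[-60,60]])*1e-3
H=m.T@(ax[:,:2]-c[:2]); yaw=atan2(H[0,1]-H[1,0],H[0,0]+H[1,1]); print("c",c,"yaw",degrees(yaw))
Rm=np.array([[cos(yaw),-sin(yaw)],[sin(yaw),cos(yaw)]])
for (n,d0),mm in zip((("FL",135),("FR",45),("NR",-45),("NL",225)),m):
    a=c[:2]+Rm@mm; g=P[n][:2]-a; print(n,"axis",a.round(4),"resid",(P['a'+n][:2]-a).round(4),"R",np.hypot(*g).round(4),"dir",degrees(atan2(g[1],g[0])),"v0",(d0+degrees(yaw)-degrees(atan2(g[1],g[0]))+180)%360-180)
g=P['post']-P['piv'];print("prop",np.hypot(*g[:2]),degrees(atan2(g[1],g[0])))
E
```

```text
post [0.5861 0.2376 0.0805] [0.0036]
piv [0.5673 0.1546 0.0678] [0.0032]
FL [0.595  0.1338 0.1106] [0.0024]
FR [ 0.6417 -0.0036  0.1126] [0.0038]
NR [ 0.5068 -0.0449  0.1131] [0.0019]
NL [0.4598 0.093  0.11  ] [0.0021]
aFL [0.6175 0.0941 0.1173] [0.0035]
aFR [ 0.5996 -0.0244  0.1177] [0.0028]
aNR [ 0.4816 -0.006   0.1172] [0.0029]
aNL [0.4995 0.1119 0.1168] [0.0027]
spin [0.5501 0.044  0.0867] [0.0034]
c [0.54952595 0.04393046 0.11726857] yaw -8.6550337137018
FL axis [0.6179 0.0942] resid [-0.0004 -0.0001] R 0.0457 dir 120.10040511633287 v0 6.244561169965323
FR axis [ 0.5998 -0.0244] resid [-0.0002  0.0001] R 0.0468 dir 26.48836265861153 v0 9.856603627686667
NR axis [ 0.4812 -0.0064] resid [0.0004 0.0004] R 0.0463 dir -56.35295023055477 v0 2.697916516852956
NL axis [0.4992 0.1123] resid [ 0.0002 -0.0004] R 0.0439 dir -153.97517914296157 v0 10.32014542925981
prop 0.08503758389379144 77.20622439839626
```

carry_out:
  increments:
    - {"xyz":[31,-29,-3],"yaw":-7}
    - {"xyz":[31,-29,-3],"yaw":-7}
    - {"xyz":[31,-29,-3],"yaw":-7}
    - {"xyz":[31,-29,-3],"yaw":-7}
    - {"xyz":[31,-29,-3],"yaw":-7}
    - {"xyz":[31,-29,-3],"yaw":-7}
    - {"xyz":[31,-29,-3],"yaw":-7}
    - {"xyz":[31,-29,-3],"yaw":-7}
    - {"xyz":[31,-29,-3],"yaw":-7}
    - {"xyz":[31,-29,-3],"yaw":-7}
    - {"xyz":[31,-29,-3],"yaw":-7}
    - {"xyz":[31,-29,-3],"yaw":-7}
  grip: 60
  force: 25

```text
time: 1.3
tcp_pos: [0.5937, 0.2252, 0.1893]
ee_rot: [-179.9, 0.4, -17.0]
wrist_force: [1.3, 0.6, 1.1]
finger_gap: 0.0517
```

carry_out:
  increments:
    - {"xyz":[-4,6,-20],"yaw":2}
    - {"xyz":[-4,6,-30],"yaw":2}
    - {"xyz":[0,0,-35],"yaw":0}
    - {"xyz":[0,0,-15],"yaw":0}
    - {"xyz":[0,0,0],"yaw":0}

```text
time: 1.8
tcp_pos: [0.5899, 0.2278, 0.085]
ee_rot: [179.9, 0.2, -13.8]
wrist_force: [0.4, -0.4, 0.2]
finger_gap: 0.051
```

```bash
cat > look.py <<'E'
import sys; from h import *
for i,(n,b) in enumerate((("top",(195,135,325,245)),("scene",(235,165,370,265)))):
    im=vision.snapshot(n)[b[1]:b[3],b[0]:b[2]]; im=cv2.resize(im,(400,300),interpolation=2)[:,:,::-1]
    o=im if i==0 else np.hstack([o,im])
cv2.imwrite(sys.argv[1],o); print(sensors.read_state()["tcp_pos"].round(4))
E
python3 look.py pics/l1.png
```

```text
[0.5912 0.2283 0.0875]
```

View pics/l1.png

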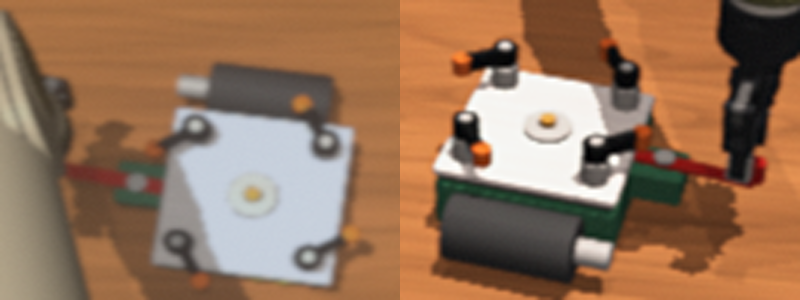

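carry_out:
  increments:
    - {"xyz":[-4,8,0],"yaw":0}
    - {"xyz":[-1,3,-12],"yaw":0}
    - {"xyz":[0,0,-12],"yaw":0}
    - {"xyz":[0,0,0],"yaw":0}

```text
time: 2.3
tcp_pos: [0.5878, 0.2424, 0.0663]
ee_rot: [-179.7, -0.2, -13.8]
wrist_force: [-0.8, -0.0, -0.0]
finger_gap: 0.0513
```

carry_out:
  increments:
    - {"xyz":[-1,-4,-5],"yaw":0}
    - {"xyz":[0,0,0],"yaw":0}
    - {"xyz":[0,0,0],"yaw":0}
    - {"xyz":[0,0,0],"yaw":0}
    - {"xyz":[0,0,0],"yaw":0}
  grip: 0

```text
time: 2.8
tcp_pos: [0.5868, 0.2381, 0.0611]
ee_rot: [-179.7, -0.2, -13.8]
wrist_force: [-0.6, 0.9, -2.2]
finger_gap: 0.0168
```

```bash
cat >> h.py <<'E'
def arc(ax,R,d1,step,n,joff=-90,p=None,yaw=None):
    s=sensors.read_state(); p=s["tcp_pos"][:2] if p is None else np.array(p); yaw=s["ee_rot"][2]
    g=p-ax; d0=np.degrees(np.arctan2(g[1],g[0])); d0+=360*round((d1+90-d0)/360)
    print("now r",np.hypot(*g).round(4),"dir",d0.round(1),"yaw",yaw.round(1),"to go",(d0-d1).round(1),"z",s["tcp_pos"][2].round(4),"F",s["wrist_force"].round(1))
    ye=(yaw-(d0+joff)+90)%180-90
    for i in range(n):
        d=max(d0-step*(i+1),d1); q=ax+R*np.array([np.cos(np.radians(d)),np.sin(np.radians(d))])
        dp=(q-p)*1e3; p=q; print([*dp.round(0).astype(int)],"%.0f"%d,end="; ")
    print("\nyaw err",ye.round(1))
E
python3 -c "
from h import *
arc(np.array([.5673,.1546]),.085,5,6.5,11)"
```

```text
now r 0.0857 dir 76.8 yaw -13.8 to go 71.8 z 0.0611 F [-0.6  0.9 -2.2]
[np.int64(9), np.int64(-3)] 70; [np.int64(9), np.int64(-4)] 64; [np.int64(8), np.int64(-5)] 57; [np.int64(8), np.int64(-6)] 51; [np.int64(7), np.int64(-7)] 44; [np.int64(6), np.int64(-7)] 38; [np.int64(5), np.int64(-8)] 31; [np.int64(5), np.int64(-9)] 25; [np.int64(4), np.int64(-9)] 18; [np.int64(3), np.int64(-9)] 12; [np.int64(1), np.int64(-10)] 5; 
yaw err -0.6
```

carry_out:
  increments:
    - {"xyz":[9,-3,0],"yaw":-6.5}
    - {"xyz":[9,-4,0],"yaw":-6.5}
    - {"xyz":[8,-5,0],"yaw":-6.5}
    - {"xyz":[8,-6,0],"yaw":-6.5}
    - {"xyz":[7,-7,0],"yaw":-6.5}
    - {"xyz":[6,-7,0],"yaw":-6.5}
    - {"xyz":[0,0,0],"yaw":0}

```text
time: 3.5
tcp_pos: [0.6354, 0.2049, 0.0611]
ee_rot: [-179.7, -0.2, -54.2]
wrist_force: [0.0, -0.9, -1.1]
finger_gap: 0.0171
```

```bash
python3 -c "
from h import *
arc(np.array([.5673,.1546]),.085,5,6.5,6)"
```

```text
now r 0.0847 dir 36.5 yaw -54.2 to go 31.5 z 0.0611 F [ 0.  -0.9 -1.1]
[np.int64(6), np.int64(-8)] 30; [np.int64(4), np.int64(-9)] 23; [np.int64(3), np.int64(-9)] 17; [np.int64(2), np.int64(-9)] 10; [np.int64(1), np.int64(-8)] 5; [np.int64(0), np.int64(0)] 5; 
yaw err -0.6
```

carry_out:
  increments:
    - {"xyz":[6,-8,0],"yaw":-6.5}
    - {"xyz":[4,-9,0],"yaw":-6.5}
    - {"xyz":[3,-9,0],"yaw":-6.5}
    - {"xyz":[2,-9,0],"yaw":-6.5}
    - {"xyz":[1,-8,0],"yaw":-5}
    - {"xyz":[0,-1,0],"yaw":0}

```text
time: 4.1
tcp_pos: [0.6504, 0.1655, 0.0612]
ee_rot: [-179.6, 0.1, -84.9]
wrist_force: [1.4, 3.4, -1.0]
finger_gap: 0.0169
```

```bash
python3 -c "
from h import *
arc(np.array([.5673,.1546]),.085,5,6.5,1)"
```

```text
now r 0.0838 dir 7.5 yaw -84.9 to go 2.5 z 0.0612 F [ 1.4  3.4 -1. ]
[np.int64(2), np.int64(-3)] 5; 
yaw err -2.3
```

carry_out:
  increments:
    - {"xyz":[0,0,0],"yaw":0}
    - {"xyz":[0,0,0],"yaw":0}
    - {"xyz":[0,0,30],"yaw":0}
    - {"xyz":[0,0,40],"yaw":0}
    - {"xyz":[0,0,40],"yaw":5}
    - {"xyz":[-10,-4,5],"yaw":8.5}
    - {"xyz":[-10,-4,0],"yaw":8.5}
    - {"xyz":[-10,-4,0],"yaw":8.5}
    - {"xyz":[-10,-4,0],"yaw":8.5}
    - {"xyz":[-10,-4,0],"yaw":8.5}
    - {"xyz":[-10,-4,0],"yaw":8.5}
    - {"xyz":[-10,-4,0],"yaw":8.5}
  grip: 50

```text
time: 5.3
tcp_pos: [0.5767, 0.1353, 0.1818]
ee_rot: [-179.7, -0.4, -18.7]
wrist_force: [-0.6, 0.0, -0.9]
finger_gap: 0.0426
```

carry_out:
  increments:
    - {"xyz":[-10,-4,0],"yaw":8.5}
    - {"xyz":[-10,-4,0],"yaw":8.5}
    - {"xyz":[-10,-4,0],"yaw":8.5}
    - {"xyz":[-10,-4,0],"yaw":8.5}
    - {"xyz":[-10,-4,0],"yaw":8.5}
    - {"xyz":[-10,-4,0],"yaw":8.5}
    - {"xyz":[-10,-4,0],"yaw":8.5}
    - {"xyz":[-10,-4,0],"yaw":8.5}
    - {"xyz":[-10,-4,0],"yaw":8.5}
    - {"xyz":[-10,-4,0],"yaw":8.5}
    - {"xyz":[-10,-4,0],"yaw":8.5}
    - {"xyz":[-10,-4,0],"yaw":8.5}

```text
time: 6.5
tcp_pos: [0.4511, 0.0812, 0.1841]
ee_rot: [180.0, -0.5, 84.4]
wrist_force: [-1.1, 0.3, -0.2]
finger_gap: 0.0429
```

carry_out:
  increments:
    - {"xyz":[3,4,-10],"yaw":8}
    - {"xyz":[3,4,-10],"yaw":8}
    - {"xyz":[2,3,-10],"yaw":8}
    - {"xyz":[0,0,-10],"yaw":7}
    - {"xyz":[0,0,0],"yaw":0}

```text
time: 7.0
tcp_pos: [0.4586, 0.0906, 0.1445]
ee_rot: [179.8, -0.5, 117.3]
wrist_force: [0.2, 0.7, 0.6]
finger_gap: 0.0427
```

```bash
python3 look.py pics/l2.png
```

```text
[0.4593 0.0908 0.1457]
```

View pics/l2.png

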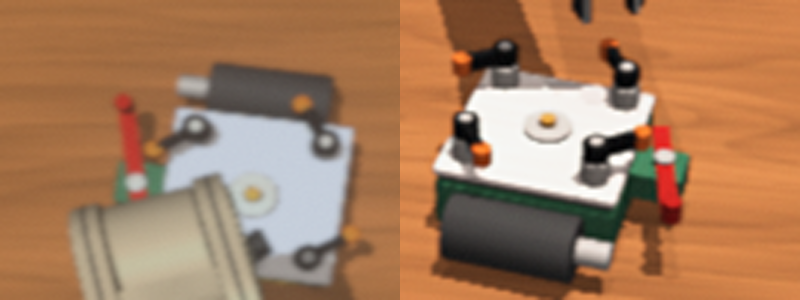

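carry_out:
  increments:
    - {"xyz":[0,1,-20],"yaw":-1}
    - {"xyz":[0,1,-20],"yaw":0}
    - {"xyz":[0,0,-10],"yaw":0}
    - {"xyz":[0,0,0],"yaw":0}

```text
time: 7.5
tcp_pos: [0.4612, 0.093, 0.0976]
ee_rot: [179.3, -0.5, 115.3]
wrist_force: [-0.3, 0.9, -0.2]
finger_gap: 0.0424
```

carry_out:
  increments:
    - {"xyz":[0,0,0],"yaw":0}
    - {"xyz":[0,0,0],"yaw":0}
    - {"xyz":[0,0,0],"yaw":0}
    - {"xyz":[0,0,0],"yaw":0}
  grip: 0

```text
time: 7.9
tcp_pos: [0.4617, 0.0933, 0.0998]
ee_rot: [179.3, -0.5, 115.2]
wrist_force: [0.5, -0.1, -4.7]
finger_gap: 0.0166
```

```bash
python3 -c "
from h import *
arc(np.array([.4992,.1123]),.045,34,7.5,12)"
```

```text
now r 0.042 dir 206.8 yaw 115.2 to go 172.8 z 0.0998 F [ 0.5 -0.1 -4.7]
[np.int64(-5), np.int64(4)] 199; [np.int64(-2), np.int64(6)] 192; [np.int64(-1), np.int64(6)] 184; [np.int64(0), np.int64(6)] 177; [np.int64(1), np.int64(6)] 169; [np.int64(1), np.int64(6)] 162; [np.int64(2), np.int64(5)] 154; [np.int64(3), np.int64(5)] 147; [np.int64(4), np.int64(5)] 139; [np.int64(4), np.int64(4)] 132; [np.int64(5), np.int64(4)] 124; [np.int64(5), np.int64(3)] 117; 
yaw err -1.7
```

carry_out:
  increments:
    - {"xyz":[-4,4,-1],"yaw":-7.5}
    - {"xyz":[-2,6,-1],"yaw":-7.5}
    - {"xyz":[-1,6,0],"yaw":-7.5}
    - {"xyz":[0,6,-1],"yaw":-7.5}
    - {"xyz":[1,6,0],"yaw":-7.5}
    - {"xyz":[1,6,0],"yaw":-7.5}

```text
time: 8.5
tcp_pos: [0.4586, 0.127, 0.0984]
ee_rot: [178.9, -0.4, 68.5]
wrist_force: [3.4, -2.7, -3.2]
finger_gap: 0.0172
```

```bash
python3 -c "
from h import *
arc(np.array([.4992,.1123]),.045,34,7.5,12)"
```

```text
now r 0.0432 dir 160.1 yaw 68.5 to go 126.1 z 0.0984 F [ 3.4 -2.7 -3.2]
[np.int64(1), np.int64(6)] 153; [np.int64(3), np.int64(5)] 145; [np.int64(4), np.int64(5)] 138; [np.int64(4), np.int64(4)] 130; [np.int64(5), np.int64(3)] 123; [np.int64(5), np.int64(3)] 115; [np.int64(5), np.int64(2)] 108; [np.int64(6), np.int64(1)] 100; [np.int64(6), np.int64(1)] 93; [np.int64(6), np.int64(0)] 85; [np.int64(6), np.int64(-1)] 78; [np.int64(6), np.int64(-2)] 70; 
yaw err -1.7
```

Tracking is very good.

carry_out:
  increments:
    - {"xyz":[2,6,0],"yaw":-7.5}
    - {"xyz":[3,5,0],"yaw":-7.5}
    - {"xyz":[4,5,0],"yaw":-7.5}
    - {"xyz":[4,4,-1],"yaw":-7.5}
    - {"xyz":[5,3,0],"yaw":-7.5}
    - {"xyz":[5,3,0],"yaw":-7.5}
    - {"xyz":[5,2,-1],"yaw":-7.5}
    - {"xyz":[6,1,0],"yaw":-7.5}
    - {"xyz":[6,1,0],"yaw":-7.5}
    - {"xyz":[6,0,-1],"yaw":-7.5}

```text
time: 9.5
tcp_pos: [0.5041, 0.1564, 0.0955]
ee_rot: [178.8, -0.1, -9.7]
wrist_force: [-2.7, -1.4, 3.1]
finger_gap: 0.0166
```

```bash
python3 -c "
from h import *
arc(np.array([.4992,.1123]),.045,34,7.5,8)"
```

```text
now r 0.0443 dir 83.7 yaw -9.7 to go 49.7 z 0.0955 F [-2.7 -1.4  3.1]
[np.int64(6), np.int64(0)] 76; [np.int64(6), np.int64(-2)] 69; [np.int64(5), np.int64(-2)] 61; [np.int64(5), np.int64(-3)] 54; [np.int64(5), np.int64(-4)] 46; [np.int64(4), np.int64(-4)] 39; [np.int64(2), np.int64(-3)] 34; [np.int64(0), np.int64(0)] 34; 
yaw err -3.4
```

carry_out:
  increments:
    - {"xyz":[6,-1,0],"yaw":-7}
    - {"xyz":[6,-2,0],"yaw":-7}
    - {"xyz":[5,-2,-1],"yaw":-7}
    - {"xyz":[5,-3,0],"yaw":-7}
    - {"xyz":[5,-4,0],"yaw":-7}
    - {"xyz":[4,-4,0],"yaw":-7}
    - {"xyz":[2,-3,0],"yaw":-4}
    - {"xyz":[1,-2,0],"yaw":0}

```text
time: 10.3
tcp_pos: [0.5334, 0.1387, 0.0955]
ee_rot: [178.3, 0.6, -57.7]
wrist_force: [-7.7, 8.3, 2.9]
finger_gap: 0.0171
```

```bash
python3 -c "
from h import *
arc(np.array([.4992,.1123]),.045,34,7.5,2)"
```

```text
now r 0.0432 dir 37.7 yaw -57.7 to go 3.7 z 0.0955 F [-7.7  8.3  2.9]
[np.int64(3), np.int64(-1)] 34; [np.int64(0), np.int64(0)] 34; 
yaw err -5.4
```

carry_out:
  increments:
    - {"xyz":[0,0,0],"yaw":0}
    - {"xyz":[0,0,0],"yaw":0}
    - {"xyz":[0,0,25],"yaw":0}
    - {"xyz":[0,0,35],"yaw":4}
    - {"xyz":[5,-7,10],"yaw":8.3}
    - {"xyz":[5,-7,0],"yaw":8.3}
    - {"xyz":[5,-7,0],"yaw":8.3}
    - {"xyz":[5,-7,0],"yaw":8.3}
    - {"xyz":[5,-7,0],"yaw":8.3}
    - {"xyz":[5,-7,0],"yaw":8.3}
    - {"xyz":[5,-7,0],"yaw":8.3}
    - {"xyz":[5,-7,0],"yaw":8.3}
  grip: 50

```text
time: 11.5
tcp_pos: [0.5783, 0.0802, 0.1726]
ee_rot: [178.5, -0.0, 15.1]
wrist_force: [-0.2, -0.4, 0.5]
finger_gap: 0.0426
```

carry_out:
  increments:
    - {"xyz":[5,-7,0],"yaw":8.3}
    - {"xyz":[5,-7,0],"yaw":8.3}
    - {"xyz":[5,-7,0],"yaw":8.3}
    - {"xyz":[5,-7,0],"yaw":8.3}
    - {"xyz":[5,-7,0],"yaw":8.3}
    - {"xyz":[5,-7,0],"yaw":8.3}
    - {"xyz":[5,-7,0],"yaw":8.3}
    - {"xyz":[5,-7,0],"yaw":8.3}
    - {"xyz":[5,-7,0],"yaw":8.3}
    - {"xyz":[5,-7,0],"yaw":8.3}
    - {"xyz":[5,-7,0],"yaw":8.3}
    - {"xyz":[0,0,0],"yaw":0}

```text
time: 12.7
tcp_pos: [0.6399, -0.0065, 0.1765]
ee_rot: [177.9, 0.0, 109.6]
wrist_force: [0.8, 0.2, 0.3]
finger_gap: 0.0427
```

carry_out:
  increments:
    - {"xyz":[0,2,-20],"yaw":6}
    - {"xyz":[0,0,-20],"yaw":0}
    - {"xyz":[0,0,-22],"yaw":0}
    - {"xyz":[0,0,-16],"yaw":0}
    - {"xyz":[0,0,0],"yaw":0}

```text
time: 13.2
tcp_pos: [0.6406, -0.0039, 0.0979]
ee_rot: [177.7, 0.1, 114.4]
wrist_force: [-0.8, -0.3, -0.1]
finger_gap: 0.0427
```

```bash
python3 look.py pics/l3.png
```

```text
[ 0.6419 -0.0039  0.1003]
```

View pics/l3.png

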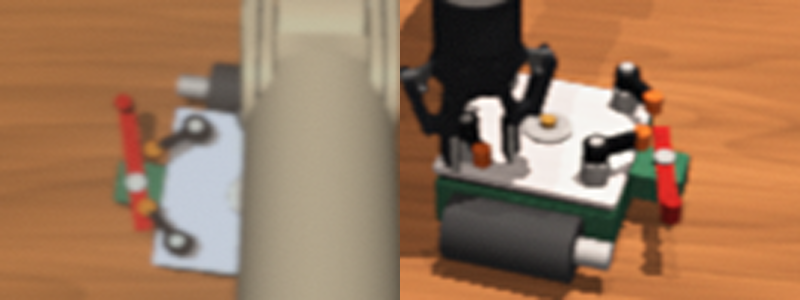

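carry_out:
  increments:
    - {"xyz":[-1,0,-4],"yaw":0}
    - {"xyz":[0,0,0],"yaw":0}
    - {"xyz":[0,0,0],"yaw":0}
    - {"xyz":[0,0,0],"yaw":0}
    - {"xyz":[0,0,0],"yaw":0}
  grip: 0

```text
time: 13.8
tcp_pos: [0.6416, -0.0032, 0.0983]
ee_rot: [177.4, 0.2, 114.4]
wrist_force: [0.7, 0.2, -4.9]
finger_gap: 0.0168
```

```bash
python3 -c "
from h import *
arc(np.array([.5998,-.0244]),.045,-146,7.5,9)"
```

```text
now r 0.0468 dir 26.9 yaw 114.4 to go 172.9 z 0.0983 F [ 0.7  0.2 -4.9]
[np.int64(1), np.int64(-6)] 19; [np.int64(2), np.int64(-6)] 12; [np.int64(1), np.int64(-6)] 4; [np.int64(0), np.int64(-6)] -3; [np.int64(-1), np.int64(-6)] -11; [np.int64(-1), np.int64(-6)] -18; [np.int64(-2), np.int64(-5)] -26; [np.int64(-3), np.int64(-5)] -33; [np.int64(-4), np.int64(-5)] -41; 
yaw err -2.6
```

carry_out:
  increments:
    - {"xyz":[1,-6,-1],"yaw":-7.5}
    - {"xyz":[2,-6,-1],"yaw":-7.5}
    - {"xyz":[1,-6,0],"yaw":-7.5}
    - {"xyz":[0,-6,-1],"yaw":-7.5}
    - {"xyz":[-1,-6,0],"yaw":-7.5}
    - {"xyz":[-1,-6,0],"yaw":-7.5}
    - {"xyz":[-2,-5,0],"yaw":-7.5}
    - {"xyz":[-3,-5,0],"yaw":-7.5}

```text
time: 14.6
tcp_pos: [0.6379, -0.0511, 0.0968]
ee_rot: [177.4, 0.3, 52.2]
wrist_force: [-1.3, -0.2, -3.7]
finger_gap: 0.017
```

```bash
python3 -c "
from h import *
arc(np.array([.5998,-.0244]),.045,-146,7.5,10)"
```

```text
now r 0.0465 dir -35.0 yaw 52.2 to go 111.0 z 0.0968 F [-1.3 -0.2 -3.7]
[np.int64(-5), np.int64(-4)] -42; [np.int64(-4), np.int64(-4)] -50; [np.int64(-5), np.int64(-3)] -57; [np.int64(-5), np.int64(-3)] -65; [np.int64(-5), np.int64(-2)] -72; [np.int64(-6), np.int64(-1)] -80; [np.int64(-6), np.int64(-1)] -87; [np.int64(-6), np.int64(0)] -95; [np.int64(-6), np.int64(1)] -102; [np.int64(-6), np.int64(2)] -110; 
yaw err -2.8
```

carry_out:
  increments:
    - {"xyz":[-4,-4,0],"yaw":-7.5}
    - {"xyz":[-4,-4,0],"yaw":-7.5}
    - {"xyz":[-5,-3,-1],"yaw":-7.5}
    - {"xyz":[-5,-3,0],"yaw":-7.5}
    - {"xyz":[-6,-2,0],"yaw":-7.5}
    - {"xyz":[-6,-1,-1],"yaw":-7.5}
    - {"xyz":[-6,-1,0],"yaw":-7.5}
    - {"xyz":[-6,0,0],"yaw":-7.5}
    - {"xyz":[-6,1,-1],"yaw":-7.5}

```text
time: 15.5
tcp_pos: [0.5867, -0.0698, 0.0944]
ee_rot: [177.4, 0.6, -18.1]
wrist_force: [-1.6, -0.2, 0.1]
finger_gap: 0.0166
```

```bash
python3 -c "
from h import *
arc(np.array([.5998,-.0244]),.045,-146,7.5,7)"
```

```text
now r 0.0473 dir -106.1 yaw -18.1 to go 39.9 z 0.0944 F [-1.6 -0.2  0.1]
[np.int64(-5), np.int64(4)] -114; [np.int64(-5), np.int64(3)] -121; [np.int64(-5), np.int64(3)] -129; [np.int64(-4), np.int64(4)] -136; [np.int64(-4), np.int64(4)] -144; [np.int64(-1), np.int64(2)] -146; [np.int64(0), np.int64(0)] -146; 
yaw err -2.0
```

carry_out:
  increments:
    - {"xyz":[-6,2,0],"yaw":-7.5}
    - {"xyz":[-5,3,0],"yaw":-7.5}
    - {"xyz":[-5,3,0],"yaw":-7.5}
    - {"xyz":[-4,4,0],"yaw":-7.5}
    - {"xyz":[-4,4,0],"yaw":-6}
    - {"xyz":[-3,4,0],"yaw":-2}
    - {"xyz":[-1,2,0],"yaw":0}

```text
time: 16.2
tcp_pos: [0.5604, -0.0513, 0.0966]
ee_rot: [177.7, -0.0, -58.1]
wrist_force: [9.2, -8.3, -15.3]
finger_gap: 0.0163
```

```bash
python3 -c "
from h import *
arc(np.array([.5998,-.0244]),.045,-146,7.5,2)"
```

```text
now r 0.0477 dir -145.7 yaw -58.1 to go 0.3 z 0.0966 F [  9.2  -8.3 -15.3]
[np.int64(2), np.int64(2)] -146; [np.int64(0), np.int64(0)] -146; 
yaw err -2.4
```

carry_out:
  increments:
    - {"xyz":[0,0,0],"yaw":0}
    - {"xyz":[0,0,0],"yaw":0}
    - {"xyz":[0,0,25],"yaw":0}
    - {"xyz":[0,0,35],"yaw":4}
    - {"xyz":[3,15,10],"yaw":8.3}
    - {"xyz":[3,15,0],"yaw":8.3}
    - {"xyz":[3,15,0],"yaw":8.3}
    - {"xyz":[3,15,0],"yaw":8.3}
    - {"xyz":[3,15,0],"yaw":8.3}
    - {"xyz":[3,15,0],"yaw":8.3}
    - {"xyz":[3,15,0],"yaw":8.3}
    - {"xyz":[3,15,0],"yaw":8.3}
  grip: 50

```text
time: 17.4
tcp_pos: [0.5872, 0.0722, 0.1755]
ee_rot: [178.1, -0.4, 14.4]
wrist_force: [-0.3, -0.1, -0.8]
finger_gap: 0.0424
```

carry_out:
  increments:
    - {"xyz":[3,15,0],"yaw":8}
    - {"xyz":[3,14,0],"yaw":8}
    - {"xyz":[2,14,0],"yaw":7}
    - {"xyz":[0,0,0],"yaw":0}

```text
time: 17.8
tcp_pos: [0.5957, 0.1204, 0.1772]
ee_rot: [178.3, -0.6, 38.8]
wrist_force: [-0.1, 0.1, -0.2]
finger_gap: 0.0425
```

carry_out:
  increments:
    - {"xyz":[0,12,-15],"yaw":2}
    - {"xyz":[0,1,-20],"yaw":0}
    - {"xyz":[0,0,-22],"yaw":0}
    - {"xyz":[0,0,-20],"yaw":0}
    - {"xyz":[0,0,-4],"yaw":0}
    - {"xyz":[0,0,0],"yaw":0}

```text
time: 18.4
tcp_pos: [0.5944, 0.1335, 0.0905]
ee_rot: [178.3, -0.5, 40.2]
wrist_force: [0.3, -0.2, -0.0]
finger_gap: 0.0427
```

```bash
python3 look.py pics/l4.png
```

```text
[0.595  0.1336 0.0915]
```

View pics/l4.png

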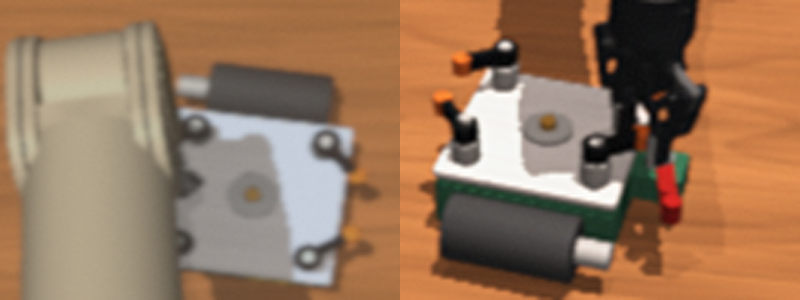

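carry_out:
  increments:
    - {"xyz":[0,0,0],"yaw":0}
    - {"xyz":[0,0,0],"yaw":0}
    - {"xyz":[0,0,0],"yaw":0}
    - {"xyz":[0,0,0],"yaw":0}
  grip: 0

```text
time: 18.9
tcp_pos: [0.5956, 0.1337, 0.0934]
ee_rot: [178.2, -0.7, 40.2]
wrist_force: [0.7, -0.4, -4.1]
finger_gap: 0.0168
```

```bash
python3 -c "
from h import *
arc(np.array([.6179,.0942]),.0455,-56,7.5,9)"
```

```text
now r 0.0453 dir 119.5 yaw 40.2 to go 175.5 z 0.0934 F [ 0.7 -0.4 -4.1]
[np.int64(5), np.int64(3)] 112; [np.int64(6), np.int64(2)] 104; [np.int64(6), np.int64(1)] 97; [np.int64(6), np.int64(0)] 89; [np.int64(6), np.int64(0)] 82; [np.int64(6), np.int64(-1)] 74; [np.int64(6), np.int64(-2)] 67; [np.int64(5), np.int64(-3)] 59; [np.int64(5), np.int64(-3)] 52; 
yaw err 10.7
```

carry_out:
  increments:
    - {"xyz":[5,3,0],"yaw":-7.5}
    - {"xyz":[6,2,-1],"yaw":-7.5}
    - {"xyz":[6,1,0],"yaw":-7.5}
    - {"xyz":[6,0,0],"yaw":-7.5}
    - {"xyz":[6,0,-1],"yaw":-7.5}
    - {"xyz":[6,-1,0],"yaw":-7.5}
    - {"xyz":[6,-2,0],"yaw":-7.5}
    - {"xyz":[5,-3,0],"yaw":-7.5}

```text
time: 19.7
tcp_pos: [0.6411, 0.1329, 0.0916]
ee_rot: [178.2, -0.6, -22.0]
wrist_force: [0.1, 0.4, -2.4]
finger_gap: 0.0168
```

```bash
python3 -c "
from h import *
arc(np.array([.6179,.0942]),.0455,-56,7.5,10);print(sensors.read_state()['joint_pos'].round())"
```

```text
now r 0.0451 dir 59.0 yaw -22.0 to go 115.0 z 0.0916 F [ 0.1  0.4 -2.4]
[np.int64(5), np.int64(-3)] 52; [np.int64(4), np.int64(-4)] 44; [np.int64(4), np.int64(-5)] 37; [np.int64(3), np.int64(-5)] 29; [np.int64(3), np.int64(-5)] 22; [np.int64(2), np.int64(-6)] 14; [np.int64(1), np.int64(-6)] 7; [np.int64(0), np.int64(-6)] -1; [np.int64(0), np.int64(-6)] -8; [np.int64(-1), np.int64(-6)] -16; 
yaw err 9.0
[-48.  35.  44.  89. -24.  66. -21.]
```

carry_out:
  increments:
    - {"xyz":[5,-3,0],"yaw":-7.5}
    - {"xyz":[4,-4,0],"yaw":-7.5}
    - {"xyz":[4,-5,0],"yaw":-7.5}
    - {"xyz":[3,-5,-1],"yaw":-7.5}
    - {"xyz":[3,-5,0],"yaw":-7.5}
    - {"xyz":[2,-6,0],"yaw":-7.5}
    - {"xyz":[1,-6,-1],"yaw":-7.5}
    - {"xyz":[0,-6,0],"yaw":-7.5}

```text
time: 20.5
tcp_pos: [0.6624, 0.0922, 0.0897]
ee_rot: [177.8, -0.5, -84.3]
wrist_force: [-3.8, 0.1, 1.1]
finger_gap: 0.0165
```

```bash
python3 -c "
from h import *
arc(np.array([.6179,.0942]),.0455,-56,7.5,10);print(sensors.read_state()['joint_pos'].round())"
```

```text
now r 0.0445 dir -2.5 yaw -84.3 to go 53.5 z 0.0897 F [-3.8  0.1  1.1]
[np.int64(0), np.int64(-6)] -10; [np.int64(-1), np.int64(-6)] -18; [np.int64(-2), np.int64(-6)] -25; [np.int64(-3), np.int64(-5)] -33; [np.int64(-4), np.int64(-5)] -40; [np.int64(-4), np.int64(-4)] -48; [np.int64(-5), np.int64(-4)] -55; [np.int64(-1), np.int64(0)] -56; [np.int64(0), np.int64(0)] -56; [np.int64(0), np.int64(0)] -56; 
yaw err 8.3
[-48.  44.  56.  85. -36.  73. -72.]
```

Joint 7 is at −72°, with plenty of room.

carry_out:
  increments:
    - {"xyz":[0,-6,0],"yaw":-7.5}
    - {"xyz":[-1,-6,0],"yaw":-7.5}
    - {"xyz":[-2,-6,0],"yaw":-7.5}
    - {"xyz":[-3,-5,0],"yaw":-7.5}
    - {"xyz":[-4,-5,0],"yaw":-7.5}
    - {"xyz":[-4,-4,0],"yaw":-7.5}
    - {"xyz":[-4,-4,0],"yaw":-5}
    - {"xyz":[-2,-2,0],"yaw":0}

```text
time: 21.3
tcp_pos: [0.6438, 0.0597, 0.0903]
ee_rot: [177.6, 0.0, -136.1]
wrist_force: [13.2, 7.3, -7.6]
finger_gap: 0.0172
```

```bash
python3 -c "
from h import *
arc(np.array([.6179,.0942]),.0455,-56,7.5,10);print(sensors.read_state()['joint_pos'].round())"
```

```text
now r 0.0432 dir -53.1 yaw -136.1 to go 2.9 z 0.0903 F [13.2  7.3 -7.6]
[np.int64(0), np.int64(-3)] -56; [np.int64(0), np.int64(0)] -56; [np.int64(0), np.int64(0)] -56; [np.int64(0), np.int64(0)] -56; [np.int64(0), np.int64(0)] -56; [np.int64(0), np.int64(0)] -56; [np.int64(0), np.int64(0)] -56; [np.int64(0), np.int64(0)] -56; [np.int64(0), np.int64(0)] -56; [np.int64(0), np.int64(0)] -56; 
yaw err 7.1
[ -51.   47.   66.   90.  -46.   75. -114.]
```

carry_out:
  increments:
    - {"xyz":[0,0,0],"yaw":0}
    - {"xyz":[0,0,0],"yaw":0}
    - {"xyz":[0,0,25],"yaw":0}
    - {"xyz":[0,0,35],"yaw":4}
    - {"xyz":[-6,-5,15],"yaw":8.5}
    - {"xyz":[-6,-5,0],"yaw":8.5}
    - {"xyz":[-6,-5,0],"yaw":8.5}
    - {"xyz":[-6,-5,0],"yaw":8.5}
    - {"xyz":[-6,-5,0],"yaw":8.5}
    - {"xyz":[-6,-5,0],"yaw":8.5}
    - {"xyz":[-6,-5,0],"yaw":8.5}
    - {"xyz":[-6,-5,0],"yaw":8.5}
  grip: 50

```text
time: 22.5
tcp_pos: [0.5955, 0.0179, 0.1706]
ee_rot: [177.8, -0.1, -62.9]
wrist_force: [0.7, 0.2, 0.2]
finger_gap: 0.0426
```

carry_out:
  increments:
    - {"xyz":[-6,-5,0],"yaw":8.5}
    - {"xyz":[-6,-5,0],"yaw":8.5}
    - {"xyz":[-6,-5,0],"yaw":8.5}
    - {"xyz":[-6,-5,0],"yaw":8.5}
    - {"xyz":[-6,-5,0],"yaw":8.5}
    - {"xyz":[-6,-5,0],"yaw":8.5}
    - {"xyz":[-6,-5,0],"yaw":8.5}
    - {"xyz":[-6,-5,0],"yaw":8.5}
    - {"xyz":[-6,-5,0],"yaw":8.5}
    - {"xyz":[-6,-5,0],"yaw":8.5}
    - {"xyz":[-6,-5,0],"yaw":8.5}
    - {"xyz":[0,0,0],"yaw":0}

```text
time: 23.7
tcp_pos: [0.5259, -0.0447, 0.174]
ee_rot: [177.8, -0.4, 31.6]
wrist_force: [0.0, -0.1, -0.0]
finger_gap: 0.0423
```

carry_out:
  increments:
    - {"xyz":[-10,1,0],"yaw":6}
    - {"xyz":[-10,0,-10],"yaw":5}
    - {"xyz":[0,0,-22],"yaw":0}
    - {"xyz":[0,0,-22],"yaw":0}
    - {"xyz":[0,0,-20],"yaw":0}
    - {"xyz":[0,0,-6],"yaw":0}
    - {"xyz":[0,0,0],"yaw":0}

```text
time: 24.4
tcp_pos: [0.5078, -0.0434, 0.0938]
ee_rot: [177.7, -0.6, 41.3]
wrist_force: [-0.6, -0.2, 0.6]
finger_gap: 0.043
```

```bash
python3 look.py pics/l5.png
```

```text
[ 0.5084 -0.0434  0.0947]
```

View pics/l5.png

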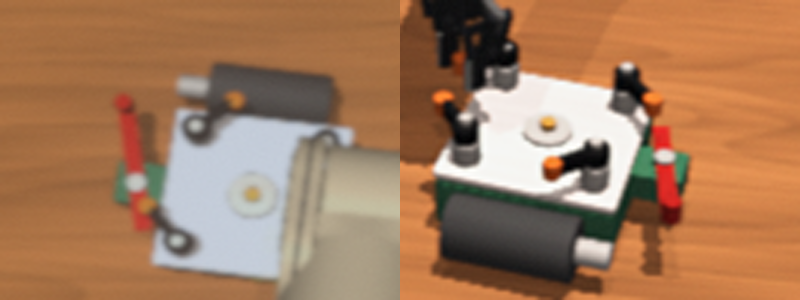

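Three levers are home and the prop is still out. The fingers straddle the last (near-right) grip.

carry_out:
  increments:
    - {"xyz":[-1,0,-3],"yaw":0}
    - {"xyz":[0,0,0],"yaw":0}
    - {"xyz":[0,0,0],"yaw":0}
    - {"xyz":[0,0,0],"yaw":0}
    - {"xyz":[0,0,0],"yaw":0}
  grip: 0

```text
time: 25.0
tcp_pos: [0.508, -0.0438, 0.0931]
ee_rot: [177.6, -0.8, 41.2]
wrist_force: [2.1, -0.7, -5.2]
finger_gap: 0.0173
```

```bash
python3 -c "
from h import *
arc(np.array([.4812,-.0064]),.0455,-236,7.5,9);print(sensors.read_state()['joint_pos'].round())"
```

```text
now r 0.046 dir -54.4 yaw 41.2 to go 181.6 z 0.0931 F [ 2.1 -0.7 -5.2]
[np.int64(-5), np.int64(-3)] -62; [np.int64(-5), np.int64(-2)] -69; [np.int64(-6), np.int64(-2)] -77; [np.int64(-6), np.int64(-1)] -84; [np.int64(-6), np.int64(0)] -92; [np.int64(-6), np.int64(1)] -99; [np.int64(-6), np.int64(1)] -107; [np.int64(-6), np.int64(2)] -114; [np.int64(-5), np.int64(3)] -122; 
yaw err 5.6
[-41.  13.  45. 114.  -9.  55.  49.]
```

carry_out:
  increments:
    - {"xyz":[-5,-3,0],"yaw":-7.5}
    - {"xyz":[-5,-2,-1],"yaw":-7.5}
    - {"xyz":[-6,-2,0],"yaw":-7.5}
    - {"xyz":[-6,-1,0],"yaw":-7.5}
    - {"xyz":[-6,0,-1],"yaw":-7.5}
    - {"xyz":[-6,1,0],"yaw":-7.5}
    - {"xyz":[-6,1,0],"yaw":-7.5}
    - {"xyz":[-6,2,-1],"yaw":-7.5}

```text
time: 25.8
tcp_pos: [0.4603, -0.0481, 0.0917]
ee_rot: [177.7, -0.7, -20.9]
wrist_force: [-2.5, 1.1, 3.0]
finger_gap: 0.0169
```

```bash
python3 -c "
from h import *
arc(np.array([.4812,-.0064]),.0455,-236,7.5,9);print(sensors.read_state()['joint_pos'].round())"
```

```text
now r 0.0466 dir -116.6 yaw -20.9 to go 119.4 z 0.0917 F [-2.5  1.1  3. ]
[np.int64(-5), np.int64(4)] -124; [np.int64(-5), np.int64(4)] -132; [np.int64(-4), np.int64(4)] -139; [np.int64(-4), np.int64(5)] -147; [np.int64(-3), np.int64(5)] -154; [np.int64(-2), np.int64(6)] -162; [np.int64(-2), np.int64(6)] -169; [np.int64(-1), np.int64(6)] -177; [np.int64(0), np.int64(6)] -184; 
yaw err 5.7
[-53.   8.  56. 119.  -5.  56. -16.]
```

carry_out:
  increments:
    - {"xyz":[-5,3,0],"yaw":-7.5}
    - {"xyz":[-5,4,0],"yaw":-7.5}
    - {"xyz":[-4,4,-1],"yaw":-7.5}
    - {"xyz":[-4,5,0],"yaw":-7.5}
    - {"xyz":[-3,5,0],"yaw":-7.5}
    - {"xyz":[-2,6,0],"yaw":-7.5}
    - {"xyz":[-2,6,0],"yaw":-7.5}
    - {"xyz":[-1,6,0],"yaw":-7.5}

```text
time: 26.6
tcp_pos: [0.4328, -0.0067, 0.0915]
ee_rot: [177.8, -0.5, -83.4]
wrist_force: [6.1, -0.8, -11.5]
finger_gap: 0.017
```

```bash
python3 -c "
from h import *
arc(np.array([.4812,-.0064]),.0455,-236,7.5,9);print(sensors.read_state()['joint_pos'].round())"
```

```text
now r 0.0484 dir -179.6 yaw -83.4 to go 56.4 z 0.0915 F [  6.1  -0.8 -11.5]
[np.int64(3), np.int64(6)] -187; [np.int64(1), np.int64(6)] -195; [np.int64(2), np.int64(6)] -202; [np.int64(3), np.int64(5)] -210; [np.int64(3), np.int64(5)] -217; [np.int64(4), np.int64(5)] -225; [np.int64(4), np.int64(4)] -232; [np.int64(2), np.int64(2)] -236; [np.int64(0), np.int64(0)] -236; 
yaw err 6.2
[-65.   5.  63. 122.  -5.  58. -83.]
```

carry_out:
  increments:
    - {"xyz":[2,6,0],"yaw":-7.5}
    - {"xyz":[1,6,-1],"yaw":-7.5}
    - {"xyz":[2,6,0],"yaw":-7.5}
    - {"xyz":[3,5,0],"yaw":-7.5}

```text
time: 27.0
tcp_pos: [0.4386, 0.0177, 0.09]
ee_rot: [177.6, -0.4, -114.7]
wrist_force: [-0.3, 1.5, -3.9]
finger_gap: 0.0169
```

```bash
python3 -c "
from h import *
arc(np.array([.4812,-.0064]),.0455,-236,7.5,5);print(sensors.read_state()['joint_pos'].round())"
```

```text
now r 0.049 dir -209.4 yaw -114.7 to go 26.6 z 0.09 F [-0.3  1.5 -3.9]
[np.int64(6), np.int64(3)] -217; [np.int64(4), np.int64(5)] -224; [np.int64(4), np.int64(4)] -232; [np.int64(3), np.int64(2)] -236; [np.int64(0), np.int64(0)] -236; 
yaw err 4.8
[ -69.    9.   66.  121.  -10.   59. -112.]
```

carry_out:
  increments:
    - {"xyz":[5,4,0],"yaw":-7}
    - {"xyz":[4,5,0],"yaw":-7}
    - {"xyz":[4,4,0],"yaw":-6}
    - {"xyz":[4,4,0],"yaw":-2}
    - {"xyz":[2,2,0],"yaw":0}

```text
time: 27.5
tcp_pos: [0.4517, 0.0341, 0.0884]
ee_rot: [177.1, -1.1, -138.0]
wrist_force: [-15.7, -12.5, 12.0]
finger_gap: 0.0169
```

```bash
python3 -c "
from h import *
arc(np.array([.4812,-.0064]),.0455,-236,7.5,5);print(sensors.read_state()['joint_pos'].round())"
```

```text
now r 0.0501 dir -234.0 yaw -138.0 to go 2.0 z 0.0884 F [-15.7 -12.5  12. ]
[np.int64(4), np.int64(-3)] -236; [np.int64(0), np.int64(0)] -236; [np.int64(0), np.int64(0)] -236; [np.int64(0), np.int64(0)] -236; [np.int64(0), np.int64(0)] -236; 
yaw err 6.0
[ -70.   14.   68.  119.  -17.   60. -131.]
```

Home with 20 N against the stop. I'll release, rise and retreat to the right for a clear final look.

carry_out:
  increments:
    - {"xyz":[0,0,0],"yaw":0}
    - {"xyz":[0,0,0],"yaw":0}
    - {"xyz":[0,0,20],"yaw":0}
    - {"xyz":[0,0,40],"yaw":0}
    - {"xyz":[0,0,45],"yaw":4}
    - {"xyz":[0,0,40],"yaw":8}
    - {"xyz":[0,30,20],"yaw":8}
    - {"xyz":[0,40,10],"yaw":8}
    - {"xyz":[0,40,0],"yaw":8}
    - {"xyz":[-5,40,0],"yaw":8}
    - {"xyz":[-5,40,0],"yaw":8}
    - {"xyz":[-5,40,0],"yaw":8}
  grip: 50

```text
time: 28.7
tcp_pos: [0.4391, 0.2707, 0.268]
ee_rot: [177.4, 0.3, -76.8]
wrist_force: [0.0, -0.3, 1.6]
finger_gap: 0.0425
```

carry_out:
  increments:
    - {"xyz":[-5,30,5],"yaw":0}
    - {"xyz":[-5,20,0],"yaw":0}
    - {"xyz":[0,0,0],"yaw":0}
    - {"xyz":[0,0,0],"yaw":0}

```text
time: 29.1
tcp_pos: [0.426, 0.3317, 0.2728]
ee_rot: [177.5, 0.3, -75.6]
wrist_force: [-0.1, -1.3, 0.1]
finger_gap: 0.0426
```

```bash
python3 look.py pics/l6.png
python3 - <<'E'
from h import *
for n in("top","scene"):
    a=cv2.imread(f"pics/{n}0.png")[:,:,::-1]; b=vision.snapshot(n)
    for name,bx in dict(top=(("tray",(385,155,437,222)),("pink",(385,240,425,275)),("blue",(140,195,182,228))),scene=(("tray",(108,193,177,248)),("pink",(158,147,192,197)),("blue",(390,193,426,248))))[n]:
        x0,y0,x1,y1=bx; g=[cv2.cvtColor(np.ascontiguousarray(i[y0:y1,x0:x1]),cv2.COLOR_RGB2GRAY).astype(np.float32) for i in(a,b)]
        print(n,name,np.round(cv2.phaseCorrelate(*g)[0],2),abs(g[0]-g[1]).mean().round(1))
E
```

```text
[0.426  0.3312 0.2728]
top tray [0.02 0.01] 1.7
top pink [ 0.05 -0.01] 1.6
top blue [0.47 0.  ] 1.2
scene tray [ 0.01 -0.02] 1.4
scene pink [-0.02  0.02] 1.3
scene blue [-0.01  0.02] 2.6
```

View pics/l6.png

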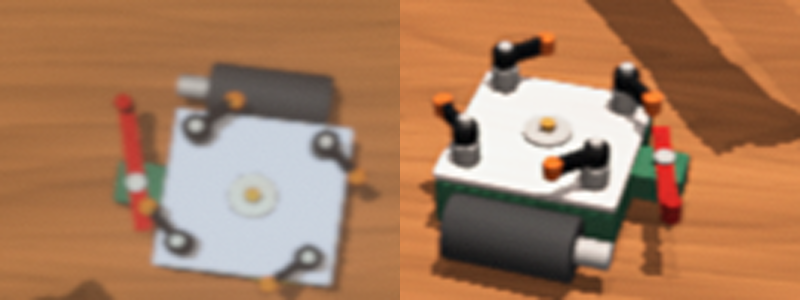

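```bash
python3 -c "
from plant import job; print(job.job_done())"
```

```text
the job is handed in; nothing more can be done
None
```

I swung the prop out to its stop, then turned the levers clockwise to theirs in the order near-left, far-right, far-left, near-right. The job was handed in at about 29 s; no verdict was reported.

- **Prop and levers:** The last picture shows the prop out and all four levers home. Each lever ended within about 2.5° of its computed stop direction, pushing on the stop with 11 to 20 N.
- **Bystanders:** The tray and cones match their starting images to within about 0.05 px. The one exception is the blue cone in the top view, at 0.47 px (about 1–2 mm). The scene view showed no shift there, so I take it as a shadow effect.
- **Gripper:** It is open and well clear of everything, with about 1 N or less on the wrist at the last reading.
- **Not measured:** I did not measure the cover's tilt; I infer it is level from all four levers being home.

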